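Clamp a tool-handle blank and fit its ferrule

TASK

Stand the wooden handle blank in the bench vise, spigot up and roughly in the middle of the jaws' width, and then slide the moving jaw up until the blank is clamped square and tight against the fixed jaw. Only after that, push the steel ferrule that fits (the larger of the two) onto the spigot until it sits fully home on the shoulder, and leave everything so. Leave the small ferrule and the tape measure where they are.

Things in the scene. Friction and masses are not known exactly. Their poses are not given: they have to be found in the camera images.
- blank: Loose pale wooden handle blank, standing upright: a square body 40 x 40 mm, 80 mm tall, with a round spigot 24 mm in diameter and 34 mm long (3 mm chamfer at its tip) rising from the middle of its top; 114 mm in all, 0.13 kg. Origin: centre of its underside; x, y square to the side faces, z up along the spigot. Either pair of side faces may go to the jaws.
- shoulder (a point): Centre of the blank's flat square shoulder, at the root of the spigot, 80 mm above the blank's underside; axes as the blank's.
- spigot_tip (a point): Centre of the spigot's top end, 34 mm above the shoulder; axes as the blank's.
- ferrule: The larger of two loose steel ferrules: a plain tube open at both ends, outside 34 mm, bore 26 mm, 32 mm tall, standing on end on the bench. 0.09 kg. Origin: centre of its lower end; z along its axis, up. It fits the spigot with 1 mm clearance all round.
- seat (a point): On the floor of the fixed grey bench vise, 20 mm above the bench: where the centre of the blank's underside comes when clamped. Vise axes: y = slide direction, towards the fixed jaw; x along the jaws' width; z up. Fixed jaw's face at y = +20 mm, 70 mm wide; both jaws stand 40 mm above this floor. Base plate 120 mm in x, 20 mm thick, from y = -155 to +65 mm.
- jaw (a joint): Travel of the vise's moving jaw in m: 0 is fully open, growing as the jaw slides along the vise's +y towards the fixed jaw. The gap between the jaw faces is 75 mm minus the travel, so the 40 mm blank is clamped tight at 0.035. It slides with about 4 N of friction and stays where it is left.
- jaw_grip (a point): Centre of the top of the upright dark wooden grip on the moving jaw, 82 mm above the bench. The grip is 16 mm thick in the vise's x and 30 mm long in its y (slide direction), and stands 47 mm above the jaw's low carriage, its centre 70 mm behind the moving jaw's face. Axes as the vise's. Pinch it across its thickness, or push it.
- small_ferrule: Small loose steel ferrule, a tube outside 25 mm, bore 16 mm, 22 mm tall: too small for the spigot. To be left alone. Origin: centre of its lower end.
- tape: Loose black tape measure, 62 x 36 mm, 58 mm tall. To be left alone. Origin: centre of its underside.
Things that resemble listed ones, but are neither listed nor needed, are in the scene too. What is shaped like the blank but orange or red is not meant.

How it is judged (in metres and radians):
On the way, in this order (a step that is already met when the one before it is completed fails the run):
1. the blank stands upright on the vise's floor between the open jaws (z of blank in the frame of seat between -0.003 and 0.003 m and angle between blank's own z axis and vertical below 0.06 rad and x of blank in the frame of seat between -0.02 and 0.02 m and y of blank in the frame of seat between -0.04 and 0.003 m and value of joint jaw below 0.03 m), for 0.2 s.
2. the moving jaw is slid up and the blank is clamped against the fixed jaw, the ferrule not yet on it (z of blank in the frame of seat between -0.003 and 0.003 m and angle between blank's own z axis and vertical below 0.06 rad and x of blank in the frame of seat between -0.02 and 0.02 m and y of blank in the frame of seat between -0.003 and 0.003 m and value of joint jaw above 0.033 m and distance between ferrule and shoulder above 0.05 m), for 0.2 s.
At the end, for the whole second after the job is handed in: Blank upright (0.06 rad) on the vise floor, within 20 mm of the jaws' middle, within 3 mm of the fixed jaw, jaw travel over 33 mm (35 is tight). Large ferrule on the spigot: axis within 3 mm and 0.08 rad, lower end within 2.5 mm of the shoulder. Both at rest (z of blank in the frame of seat between -0.003 and 0.003 m and angle between blank's own z axis and vertical below 0.06 rad and x of blank in the frame of seat between -0.02 and 0.02 m and y of blank in the frame of seat between -0.003 and 0.003 m and value of joint jaw above 0.033 m and horizontal distance between ferrule and shoulder below 0.003 m and z of ferrule in the frame of blank between 0.077 and 0.0825 m and angle between the z axis of ferrule and the z axis of blank, either way round below 0.08 rad and linear speed of each of ferrule, blank below 0.02 m/s); the robot touches nothing.
It fails at once if the tape is moved more than 30 mm (distance of tape from where it was at the start of the episode above 0.03 m).
It fails at once if the small ferrule is moved more than 30 mm (distance of small_ferrule from where it was at the start of the episode above 0.03 m).
It also fails if it takes over 72 s, if anything falls off the work surface, if the arm or the gripper's body presses on something with over 40 N, if the wrist force passes 120 N, or if a joint passes its speed limit or range.

ROBOT

A 6-joint arm with a two-finger parallel gripper is mounted at the origin on the work surface. World frame = base frame: x ahead of the robot, y to its left, z up, the work surface at z = 0. Lengths are in m, angles in degrees, forces in N, time in s.
With the tool pointing down it reaches from about 0.3 to 0.75 m from the base axis. Payload 8.5 kg.
Tool frame: the origin (TCP) lies at the very end of the fingers, on their centre line; the grasp point (between the pads) lies 19 mm behind it (env.tcp_to_grasp is the distance from the TCP to the grasp point, in m); z points along the fingers, y is the line along which they close (so a half turn about z gives the same grasp; the last joint's range is limited). The gripper opens to 85 mm and grips with 20 to 120 N. Pads are 22 mm wide; open, the fingers measure 114 mm over their backs; the gripper's body (76 mm by 85 mm) begins 54 mm behind the grasp point. The pads swing forward as they close: fully open they stand 13 mm farther back than shut.
Start: joints at [53.382, 21.807, 74.336, -0, 83.858, -12.336], TCP at [0.226, 0.501, 0.231] pointing down, gripper open.
Joint ranges: [-178.18, 178.18], [-50.72, 133.34], [12.68, 142.11], [-81.47, 261.47], [9.98, 163.14], [-165.26, 165.26]. Speed limits (degrees/s): [136.94, 136.94, 180, 180, 180, 180].

INTERFACE

Orientations are given as a 3x3 rotation matrix whose columns are the frame's x, y, z axes.
In Python, from rig import status, get_image, env gives the robot as it stands.
- The arm moves only by the shell command python3 -m handwheel 'ROWS' [FORCE]. ROWS is text: rows parted by semicolons, each of 7 numbers parted by spaces: the shift along the world's x, y, z in cm, then the turn, a rotation vector about the world's x, y, z in degrees, then the opening, from 0 (shut) to 1 (fully open). In form: dx dy dz wx wy wz gripper; .... A call has 1 to 8 rows; each row is the pose to reach, as a shift and turn from the pose commanded when the call began; what a row does not reach only later rows make up. A row lasts 1/12 s, in which the tool goes at most 41.7 mm and 7.16 degrees, less where a joint would pass 70% of its speed; a pose out of reach is approached as far as the arm can. A call with a gripper value outside its range is refused whole. The fingers move at their own pace and stop on an object; FORCE is the grip in N (left out, the last holds). Time passes only in rows, so rows that repeat a pose let the fingers close. It gives the time, the measured TCP pose, the force, the opening and the grip force at its end, in the units of the state.
- status.observe(): the state, without advancing time (a new reading comes with each control period).
- get_image(name): name is "scene" or "top"; returns a dict with "color" (400x640x3 uint8, red, green, blue), "vertical_fov" (degrees; the focal length in pixels is half the picture's height over the tangent of half this angle, whatever the lens; pixels are square), "cx", "cy" (the principal point, pixels), "k1" (the pictures are not rectified: a ray, as slopes to the right and down, at radius r is drawn at 1 + k1 r^2 times it, then the intrinsics apply), "xyz" and "orientation" of the camera in the world. Camera axes: x right, y down, z forward; pixel columns grow to the right and rows downward; lengths in m; the calibration is good to about 2 mm. A picture is of the moment at which its call begins. There is no depth.
- env.close_job(): hands the job in; it is judged then, once.
The state is a dict: "time_s": time; "q": joint angles; "qvel": joint speeds; "joint_efforts": joint torques, N m; "position": TCP position; "tool_rot": TCP orientation; "ft_force": force on the tool from outside, world axes, zero at the start; "wrist_torque": the same for the moment, N m; "grip_width": finger opening in m; "gripper_force": force on a finger pad.
Only numpy, scipy, OpenCV 4.12 (cv2) and the standard library are available. Lean on these libraries where they do the work, as an engineer would, in place of code of your own. Each camera call takes 0.05 s, during which the arm holds its last target. There are 200 camera calls.

## Working session

There is one attempt and no reset: what is moved stays moved. The work goes in short steps, Python scripts to look and compute and a shell command to move; the robot and the scene stay as the last step left them, time stands still between calls to the robot, and variables do not carry over. Pictures are saved under pics/ and viewed, at most 10 in all, crops included, and the job is handed in when it is done.

```bash
ls; mkdir -p pics; cat > h.py <<'E'
import numpy as np, cv2
from rig import status, get_image, env
def grab(n,f):
    im=get_image(n); cv2.imwrite('pics/'+f,im['color'][:,:,::-1]); 
    np.save('pics/'+f+'.npy',im,allow_pickle=True); return im
def load(f): return np.load('pics/'+f+'.npy',allow_pickle=True).item()
def K(im):
    f=200/np.tan(np.radians(im['vertical_fov'])/2)
    return np.array([[f,0,im['cx']],[0,f,im['cy']],[0,0,1]]),np.array([im['k1'],0,0,0,0.])
def ray(im,uv):
    k,d=K(im); p=cv2.undistortPointsIter(np.array(uv,float).reshape(-1,1,2),k,d,None,None,(3,100,1e-10)).reshape(-1,2)
    return np.c_[p,np.ones(len(p))]@np.array(im['orientation']).T
def plane(im,uv,z):
    r=ray(im,uv); c=np.array(im['xyz']); return c+r*((z-c[2])/r[:,2])[:,None]
def proj(im,P):
    k,d=K(im);R=np.array(im['orientation']);P=(np.array(P,float).reshape(-1,3)-im['xyz'])@R
    return cv2.projectPoints(P,np.zeros(3),np.zeros(3),k,d)[0].reshape(-1,2)
E
python3 - <<'E'
from h import *
for n in('scene','top'):
    im=grab(n,n+'0.png'); print(n,{k:np.round(v,3).tolist() if k!='color' else 0 for k,v in im.items()})
s=status.observe();print(s)
E
```

```text
pics
scene {'color': 0, 'vertical_fov': 56.083, 'cx': 315.701, 'cy': 199.945, 'k1': -0.03, 'xyz': [1.341, -0.08, 0.703], 'orientation': [[0.141, 0.577, -0.804], [0.99, -0.1, 0.102], [-0.021, -0.81, -0.586]]}
top {'color': 0, 'vertical_fov': 57.033, 'cx': 318.951, 'cy': 194.917, 'k1': -0.005, 'xyz': [0.422, 0.051, 1.128], 'orientation': [[-0.027, -0.995, 0.098], [-0.999, 0.025, -0.024], [0.021, -0.098, -0.995]]}
{'time_s': 0.1, 'q': array([ 5.33812975e+01,  2.18377832e+01,  7.43803038e+01, -1.48005863e-03,
        8.38582301e+01, -1.23339696e+01]), 'qvel': array([-0.00774548, -0.13333768, -0.18583107,  0.11825436, -0.02126435,
       -0.04082133]), 'joint_efforts': array([ 5.18769608e-03, -4.49225521e+01, -2.31656581e+01, -1.17958275e-04,
        3.72161740e-03, -2.03447917e-05]), 'position': array([0.22602695, 0.50111372, 0.23076803]), 'tool_rot': array([[-9.11513940e-01,  4.11268451e-01, -7.73897276e-04],
       [ 4.11269097e-01,  9.11513332e-01, -1.08440141e-03],
       [ 2.59437597e-04, -1.30672704e-03, -9.99999113e-01]]), 'ft_force': array([-0.25693215, -0.40617987,  0.2259768 ]), 'wrist_torque': array([-0.04620849, -0.05309457, -0.04720705]), 'gripper_force': 0.0, 'grip_width': 0.08539678240507834}
```

View pics/scene0.png

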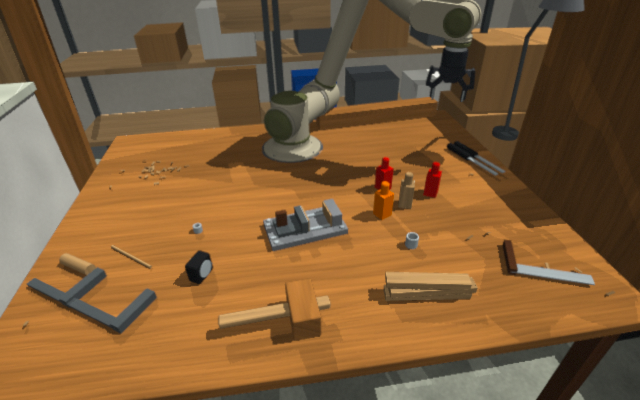

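View pics/top0.png

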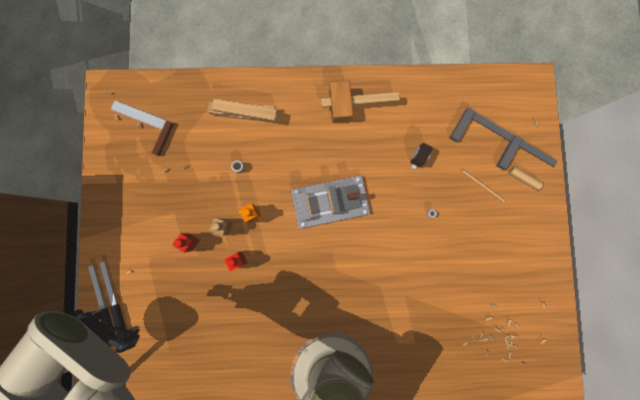

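The scene view shows the pale blank at (407,190). Lookalikes are orange (384,202) and red (384,175) and (433,180). The large ferrule is at (412,241) and the small one at (197,228), the tape at (199,267), and the vise at (305,225) with its fixed jaw on the right. In the top view the blank is at (220,227), orange at (249,213), reds at (184,242) and (235,261), the ferrule at (237,166), and the vise at (331,202). By the description I choose the pale one, and I'll check it in a crop.

```bash
python3 - <<'E'
from h import *
a=load('top0.png')['color'][:,:,::-1]; b=load('scene0.png')['color'][:,:,::-1]
A=cv2.resize(a[150:280,160:380],None,fx=3.6,fy=3.6,interpolation=cv2.INTER_CUBIC)
cv2.imwrite('pics/cropA.png',A)
B=cv2.resize(b[150:260,255:455],None,fx=4,fy=4,interpolation=cv2.INTER_CUBIC)
cv2.imwrite('pics/cropB.png',B)
E
```

```text
(no output)
```

View pics/cropA.png

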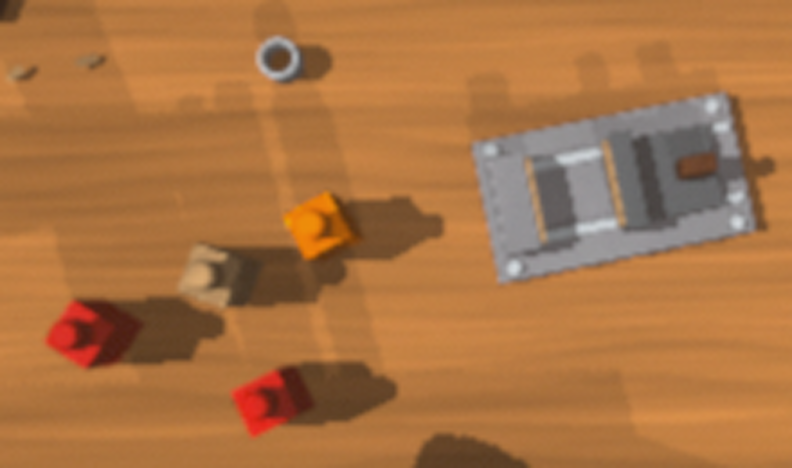

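View pics/cropB.png

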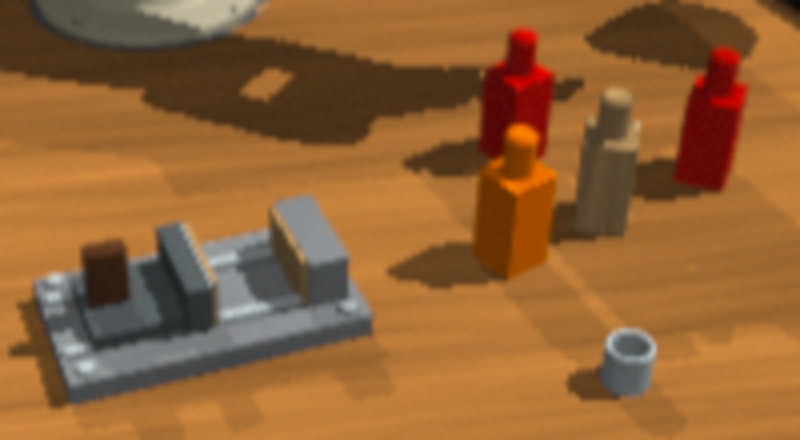

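The pale blank (crop A (205,272), i.e. full top image (217,226)) is the right shape and colour. The larger tube at top (237,166) is the ferrule. The vise's fixed jaw is on the left of the top image (world +y), with its face at crop x≈540 and the moving jaw's face at ≈620.

```bash
python3 - <<'E'
from h import *
for n,roi in(('top',(195,210,240,245)),('scene',(396,168,420,212))):
    im=load(n+'0.png'); c=im['color']; x0,y0,x1,y1=roi
    hsv=cv2.cvtColor(c,cv2.COLOR_RGB2HSV)[y0:y1,x0:x1]
    h,s,v=[hsv[...,i].astype(int) for i in range(3)]
    m=((s<145)&(v>75)).astype(np.uint8)
    print(n)
    for r in range(y1-y0): print(y0+r,''.join('%4d'%(v[r,i]) if m[r,i] else '   .' for i in range(x1-x0)))
# ring & vise
im=load('top0.png'); c=im['color']; hsv=cv2.cvtColor(c,cv2.COLOR_RGB2HSV); 
def mask(roi,smax=80,vmin=0):
    m=((hsv[...,1]<smax)&(hsv[...,2]>vmin)).astype(np.uint8); z=np.zeros_like(m);x0,y0,x1,y1=roi;z[y0:y1,x0:x1]=m[y0:y1,x0:x1];return z
m=mask((225,155,250,178)); cs=max(cv2.findContours(m,0,1)[0],key=cv2.contourArea); e=cv2.minEnclosingCircle(cs); print('ring',e,plane(im,[e[0]],.032),plane(im,[e[0]],0.016))
m=mask((280,165,385,240)); cs=max(cv2.findContours(m,0,1)[0],key=cv2.contourArea); r=cv2.minAreaRect(cs); b=cv2.boxPoints(r); P=plane(im,b,.02); print('vise',r,b,P, np.linalg.norm(P-np.roll(P,1,0),axis=1))
E
```

```text
top
210    .   .   .   .   .   .   .   .   .   .   .   .   .   .   .   .   .   .   .   .   .   .   .   .   .   .   .   .   .   .   .   .   .   .   .   .   .   .   .   .   .   .   .   .   .
211    .   .   .   .   .   .   .   .   .   .   .   .   .   .   .   .   .   .   .   .   .   .   .   .   .   .   .   .   .   .   .   .   .   .   .   .   .   .   .   .   .   .   .   .   .
212    .   .   .   .   .   .   .   .   .   .   .   .   .   .   .   .   .   .   .   .   .   .   .   .   .   .   .   .   .   .   .   .   .   .   .   .   .   .   .   .   .   .   .   .   .
213    .   .   .   .   .   .   .   .   .   .   .   .   .   .   .   .   .   .   .   .   .   .   .   .   .   .   .   .   .   .   .   .   .   .   .   .   .   .   .   .   .   .   .   .   .
214    .   .   .   .   .   .   .   .   .   .   .   .   .   .   .   .   .   .   .   .   .   .   .   .   .   .   .   .   .   .   .   .   .   .   .   .   .   .   .   .   .   .   .   .   .
215    .   .   .   .   .   .   .   .   .   .   .   .   .   .   .   .   .   .   .   .   .   .   .   .   .   .   .   .   .   .   .   .   .   .   .   .   .   .   .   .   .   
[... 9670 characters left out ...]
.   .   .   .   .   .   .   .   .   .   .   .   .   .   .
211    .   .   .   .   .   .   .   .   .   .   .   .   .   .   .   .   .   .   .   .   .   .   .   .
ring ((237.44117736816406, 166.44117736816406), 6.600533962249756) [[0.62119331 0.26702136 0.032     ]] [[0.62410891 0.27017486 0.016     ]]
vise ((330.045654296875, 201.57882690429688), (40.10012435913086, 73.02715301513672), 78.36637115478516) [[290.239   189.30371]
 [361.766   174.57758]
 [369.8523  213.85394]
 [298.32532 228.58008]] [[ 0.54968984  0.11079513  0.02      ]
 [ 0.58957138 -0.10775955  0.02      ]
 [ 0.46929426 -0.1276477   0.02      ]
 [ 0.4307852   0.08889188  0.02      ]] [0.12090519 0.22216364 0.12191031 0.21993712]
```

```bash
cat >> h.py <<'E'
# vise frame from the plate corners (top view)
Vc=np.array([[.54969,.1108],[.58957,-.10776],[.46929,-.12765],[.43079,.08889]])
vy=(Vc[0]+Vc[3]-Vc[1]-Vc[2]); vy/=np.linalg.norm(vy); vx=np.array([vy[1],-vy[0]])
seat=Vc.mean(0)+vy*.045
E
python3 - <<'E'
from h import *
t=load('top0.png'); s=load('scene0.png')
print('seat',seat,'vy',vy,'ang vx',np.degrees(np.arctan2(vx[1],vx[0])))
P=plane(t,[[213.8,217.5],[208.7,229.8],[222,235.4],[227.1,223.2]],.08)
print(P,np.linalg.norm(P-np.roll(P,1,0),axis=1)); c=P.mean(0)[:2]; 
for i in range(4):
    d=P[(i+1)%4]-P[i]; print('edge ang mod90',np.degrees(np.arctan2(d[1],d[0]))%90)
print('blank',c,'tip px top',proj(t,[*c,.114]),'scene tip',proj(s,[*c,.114]),'shoulder corners scene',proj(s,P),'base',proj(s,[*c,0]))
# tip from the scene view: spigot tip ellipse centre ~ (408.8,174)
print('scene tip ray', plane(s,[[408.8,173.6]],.114))
c=s['color']; hsv=cv2.cvtColor(c,cv2.COLOR_RGB2HSV); m=(hsv[...,1]<80).astype(np.uint8)
z=np.zeros_like(m); z[225:255,398:428]=m[225:255,398:428]; k=max(cv2.findContours(z,0,1)[0],key=cv2.contourArea); print('ring scene bbox',cv2.boundingRect(k)); 
x,y,w,h=cv2.boundingRect(k); print(plane(s,[[x+(w-1)/2,y+(h-1)/2]],.016))
# vise check in scene: fixed jaw, grip
for n,im in(('top',t),('scene',s)):
  for nm,o,zz in(('grip',-.125+0,.082),):
    g=seat+vy*(.02-.075-.07); print(n,'grip',g,proj(im,[*g,.082]))
  print('plate corners',proj(im,np.c_[Vc,np.full(4,.02)]).round(1).tolist())
E
```

```text
seat [0.501857   0.03535715] vy [-0.17728883  0.98415886] ang vx 10.211881717902846
[[0.46779337 0.32485133 0.08      ]
 [0.43353645 0.33910875 0.08      ]
 [0.4168506  0.30184518 0.08      ]
 [0.45073989 0.28746969 0.08      ]] [0.04108782 0.0371054  0.04082881 0.03681221]
edge ang mod90 67.40337249945301
edge ang mod90 65.87815979845813
edge ang mod90 67.01384500545527
edge ang mod90 65.47755905551807
blank [0.44223008 0.31331874] tip px top [[214.76659631 226.29876355]] scene tip [[408.8434412  172.70859847]] shoulder corners scene [[414.11630106 186.64042437]
 [414.65400854 179.9940273 ]
 [401.04923992 178.21906815]
 [400.08398902 184.70218428]] base [[404.35576482 203.73243238]]
scene tip ray [[0.44696752 0.31150666 0.114     ]]
ring scene bbox (405, 232, 14, 17)
[[0.62426448 0.26906963 0.016     ]]
top grip [ 0.52401811 -0.08766271] [[358.61411714 194.07585468]]
plate corners [[290.2, 189.3], [361.8, 174.6], [369.9, 213.9], [298.3, 228.6]]
scene grip [ 0.52401811 -0.08766271] [[275.46725535 211.99106951]]
plate corners [[348.4, 227.7], [271.3, 246.0], [262.5, 218.9], [333.2, 203.7]]
```

Measured blank (0.444, 0.3125) at yaw ≈66.5° and seat (0.502, 0.035), with the vise +y axis at ≈100°. The plate measures 120×220 and the shoulder about 40 mm, so the sizes agree. The jaw is already about 14 mm along. The tool's closing axis (65.7°) already lines up with the blank.

```bash
python3 -m handwheel '21.8 -18.8 -5 0 0 0.8 0.85;21.8 -18.8 -5 0 0 0.8 0.85;21.8 -18.8 -5 0 0 0.8 0.85;21.8 -18.8 -5 0 0 0.8 0.85;21.8 -18.8 -5 0 0 0.8 0.85;21.8 -18.8 -5 0 0 0.8 0.85;21.8 -18.8 -5 0 0 0.8 0.85;21.8 -18.8 -5 0 0 0.8 0.85' 40; python3 -m handwheel '0 0 0 0 0 0 0.85;0 0 0 0 0 0 0.85'
python3 - <<'E'
from h import *
t=grab('top','top1.png'); s=grab('scene','scene1.png'); o=status.observe(); print(o['position'],o['grip_width'])
A=cv2.resize(t['color'][170:270,170:270],None,fx=4,fy=4); B=cv2.resize(s['color'][120:220,350:450],None,fx=4,fy=4)
cv2.imwrite('pics/c1.png',np.hstack([A,B])[:,:,::-1])
E
```

```text
time_s: 0.77
position: [0.4483, 0.3088, 0.1795]
tool_rot: [[-0.915, 0.404, -0.001], [0.404, 0.915, -0.002], [0.0, -0.002, -1.0]]
ft_force: [0.2, -0.2, -0.4]
grip_width: 0.0726
gripper_force: 0.0
time_s: 0.93
position: [0.4438, 0.3135, 0.1811]
tool_rot: [[-0.917, 0.399, -0.001], [0.399, 0.917, -0.0], [0.001, -0.0, -1.0]]
ft_force: [-0.4, 0.1, 0.5]
grip_width: 0.0728
gripper_force: 0.0
[0.4432499  0.31419649 0.18154482] 0.07254077424392166
```

View pics/c1.png

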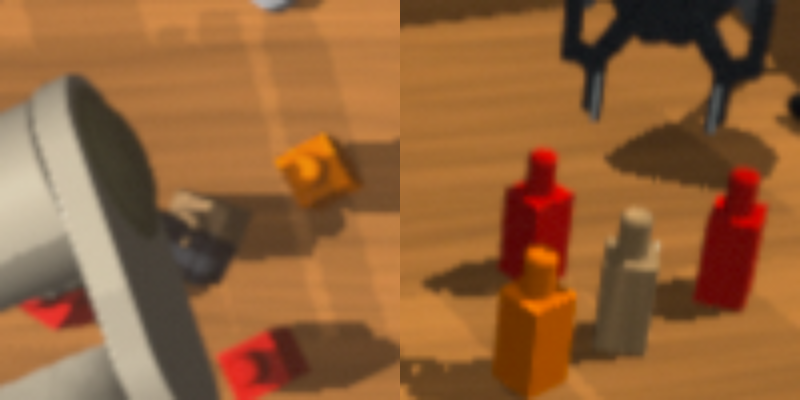

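The fingertips (crop right half (595,115) and (712,130)) straddle the pale blank, whose spigot tip is at crop (637,213). The neighbours are clear, so I descend and grip.

```bash
python3 -m handwheel '0 0 -3 0 0 0 0.85;0 0 -6 0 0 0 0.85;0 0 -9 0 0 0 0.85;0 0 -11 0 0 0 0.85;0 0 -12.5 0 0 0 0.85;0 0 -13.4 0 0 0 0.85;0 0 -13.4 0 0 0 0.85;0 0 -13.4 0 0 0 0.85' 40; python3 -m handwheel '0 0 0 0 0 0 0.3;0 0 0 0 0 0 0.3;0 0 0 0 0 0 0.3;0 0 0 0 0 0 0.3;0 0 0 0 0 0 0.3;0 0 0 0 0 0 0.3' 40
```

```text
time_s: 1.7
position: [0.444, 0.314, 0.0479]
tool_rot: [[-0.918, 0.397, 0.0], [0.397, 0.918, 0.0], [-0.0, 0.0, -1.0]]
ft_force: [1.0, -0.3, 0.1]
grip_width: 0.0725
gripper_force: 0.0
time_s: 2.2
position: [0.4445, 0.3136, 0.0484]
tool_rot: [[-0.917, 0.398, 0.002], [0.398, 0.917, 0.001], [-0.001, 0.001, -1.0]]
ft_force: [-1.5, -0.4, 6.8]
grip_width: 0.0396
gripper_force: 39.9
```

```bash
python3 -m handwheel '0 0 3 0 0 0 0.3;0 0 6 0 0 0 0.3;0 0 9 0 0 0 0.3;0 0 12 0 0 0 0.3;0 0 14 0 0 0 0.3;0 0 14 0 0 0 0.3' 40; python3 -m handwheel '0.7 -3.5 0 0 0 -7 0.3;1.5 -7 0 0 0 -14 0.3;2.2 -10.8 0 0 0 -21 0.3;3 -14.5 0 0 0 -28 0.3;3.7 -18 0 0 0 -35 0.3;4.5 -21.5 0 0 0 -42 0.3;5.2 -25.2 0 0 0 -49 0.3;5.9 -28.8 0 0 0 -56.3 0.3'; python3 -m handwheel '0 0 0 0 0 0 0.3;0 0 0 0 0 0 0.3;0 0 0 0 0 0 0.3'
python3 - <<'E'
from h import *
t=grab('top','top2.png'); s=grab('scene','scene2.png'); o=status.observe(); print(o['position'],o['grip_width'])
A=cv2.resize(t['color'][150:250,270:390],None,fx=4,fy=4); B=cv2.resize(s['color'][130:270,240:360],None,fx=4,fy=4)
C=np.zeros((560,960,3),np.uint8); C[:400,:480]=A; C[:,480:]=B
cv2.imwrite('pics/c2.png',cv2.resize(C,(800,467),interpolation=cv2.INTER_AREA)[:,:,::-1])
E
```

```text
time_s: 2.7
position: [0.4456, 0.3139, 0.1918]
tool_rot: [[-0.917, 0.398, 0.008], [0.398, 0.917, 0.003], [-0.006, 0.006, -1.0]]
ft_force: [0.9, 0.1, -0.6]
grip_width: 0.0396
gripper_force: 41.0
time_s: 3.37
position: [0.5027, 0.0235, 0.1864]
tool_rot: [[-0.174, 0.985, -0.001], [0.985, 0.174, 0.0], [0.0, -0.001, -1.0]]
ft_force: [1.2, -0.0, -0.8]
grip_width: 0.0395
gripper_force: 41.1
time_s: 3.62
position: [0.5027, 0.0256, 0.1866]
tool_rot: [[-0.18, 0.984, -0.001], [0.984, 0.18, 0.001], [0.001, -0.001, -1.0]]
ft_force: [-0.0, 0.1, -1.1]
grip_width: 0.0398
gripper_force: 41.0
[0.50273695 0.02639278 0.1870179 ] 0.03951009747530832
```

View pics/c2.png

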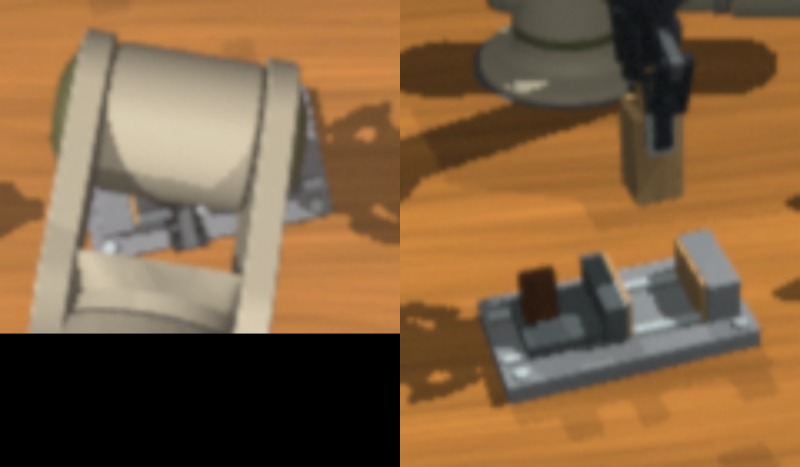

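The blank hangs upright and square to the jaws at about crop (655,150), with the vise open below it. The jaw gap shows fixed face ≈(690,285) and moving face ≈(622,300). Next I check the blank's offset in the gripper and the actual jaw gap.

```bash
python3 - <<'E'
from h import *
s=load('scene2.png'); o=status.observe(); p=o['position'][:2]
for z in(.14,.155):
    L=[[*(p+vx*.02-vy*.02),z],[*(p+vx*.02+vy*.02),z],[*(p-vx*.02-vy*.02),z]]
    print(z,proj(s,L).round(1).tolist())
hsv=cv2.cvtColor(s['color'],cv2.COLOR_RGB2HSV)
for r in range(170,194,2): print(r,' '.join('%d/%d'%(hsv[r,c,1],hsv[r,c,2]) for c in range(302,330)))
# moving-jaw and fixed-jaw top edges: predicted for travel d (front = +vx end)
for d in(.0,.01,.014,.02):
    print('travel',d,'grip',proj(s,[*(seat+vy*(-.125+d)),.082]).round(1).tolist(),'face top front',proj(s,[*(seat+vy*(-.055+d)+vx*.035),.06]).round(1).tolist())
print('fixed face top front/back',proj(s,[[*(seat+vy*.02+vx*.035),.06],[*(seat+vy*.02-vx*.035),.06]]).round(1).tolist())
E
```

```text
0.14 [[310.7, 191.3], [324.9, 188.4], [306.2, 183.5]]
0.155 [[310.5, 186.6], [324.9, 183.7], [306.0, 178.8]]
170 178/182 179/180 175/178 171/155 150/100 120/72 115/71 117/74 123/83 117/87 120/85 78/72 10/79 13/80 22/47 39/33 38/27 46/28 66/31 12/44 62/91 103/109 129/119 167/160 178/172 178/172 175/175 176/174
172 176/175 176/174 177/173 173/167 157/109 122/75 124/70 117/72 120/81 123/85 118/84 74/72 7/78 10/73 23/44 34/30 41/25 66/27 47/27 19/40 62/90 108/109 125/120 163/161 174/173 177/171 177/171 176/170
174 177/177 175/179 175/181 175/173 165/110 119/75 120/70 120/72 119/79 122/86 123/85 100/84 19/82 10/79 15/51 22/35 26/40 6/46 9/54 7/73 66/97 110/109 129/119 166/155 178/166 178/166 179/167 175/168
176 174/169 178/168 174/167 175/160 153/107 121/74 122/69 115/71 116/75 122/86 122/88 120/87 88/87 49/88 42/85 47/86 64/87 83/95 89/100 112/100 119/105 122/109 130/118 168/155 173/165 176/165 177/164 177/164
178 174/164 173/165 177/164 173/159 160/115 132/79 117/70 118/69 117/76 130/86 123/87 119/88 120/89 119/90 115/89 120/91 123/95 122/96 121/101 123/102 120/104 125/108 131/117 165/1
[... 1201 characters left out ...]
9/112 127/108 128/106 124/111 134/120 145/123 154/121 162/142 163/152 167/159 171/158 169/161 176/171 176/175 174/176 175/176 176/175 177/173 177/171
192 178/181 177/180 175/181 177/180 174/177 177/177 177/177 177/176 173/172 168/161 169/154 169/154 175/162 173/165 180/163 176/164 178/165 179/164 178/165 176/165 175/165 176/164 180/163 179/162 177/164 178/165 175/163 177/166
travel 0.0 grip [[275.5, 212.0]] face top front [[304.2, 220.4]]
travel 0.01 grip [[279.0, 211.2]] face top front [[307.7, 219.6]]
travel 0.014 grip [[280.5, 210.9]] face top front [[309.1, 219.3]]
travel 0.02 grip [[282.6, 210.5]] face top front [[311.2, 218.9]]
fixed face top front/back [[330.1, 214.6], [321.8, 200.7]]
```

```bash
python3 -m handwheel '0 0 -3 0 0 0 0.3;0 0 -6 0 0 0 0.3;0 0 -8.5 0 0 0 0.3;0 0 -10 0 0 0 0.3;0 0 -11 0 0 0 0.3;0 0 -11 0 0 0 0.3;0 0 -11 0 0 0 0.3'; python3 -m handwheel '0 0 -0.3 0 0 0 0.3;0 0 -0.5 0 0 0 0.3;0 0 -0.7 0 0 0 0.3;0 0 -0.7 0 0 0 0.3;0 0 -0.7 0 0 0 0.3'
```

```text
time_s: 4.3
position: [0.503, 0.0263, 0.0773]
tool_rot: [[-0.182, 0.983, -0.001], [0.983, 0.182, 0.0], [0.0, -0.001, -1.0]]
ft_force: [0.3, -0.1, -1.1]
grip_width: 0.0396
gripper_force: 41.0
time_s: 4.72
position: [0.5032, 0.0253, 0.0705]
tool_rot: [[-0.18, 0.984, 0.0], [0.984, 0.18, -0.0], [-0.0, 0.0, -1.0]]
ft_force: [-0.1, -0.6, -1.9]
grip_width: 0.0396
gripper_force: 41.0
```

```bash
python3 -m handwheel '0 0 -0.1 0 0 0 0.3;0 0 -0.2 0 0 0 0.3;0 0 -0.2 0 0 0 0.3'; python3 -m handwheel '0 0 -0.1 0 0 0 0.3;0 0 -0.1 0 0 0 0.3;0 0 -0.1 0 0 0 0.3'
```

```text
time_s: 4.97
position: [0.5033, 0.0253, 0.0685]
tool_rot: [[-0.18, 0.984, 0.0], [0.984, 0.18, -0.0], [-0.0, 0.0, -1.0]]
ft_force: [0.1, -0.2, 0.7]
grip_width: 0.0393
gripper_force: 41.0
time_s: 5.22
position: [0.5033, 0.0253, 0.0684]
tool_rot: [[-0.18, 0.984, 0.001], [0.984, 0.18, -0.0], [-0.001, 0.001, -1.0]]
ft_force: [-4.2, 0.7, 12.0]
grip_width: 0.0395
gripper_force: 42.3
```

```bash
python3 -m handwheel '0 0 0.1 0 0 0 0.8;0 0 0.1 0 0 0 0.8;0 0 0.1 0 0 0 0.8;0 0 0.1 0 0 0 0.8'; python3 -m handwheel '0 0 2 0 0 0 0.8;0 0 5 0 0 0 0.8;0 0 9 0 0 0 0.8;0 0 12 0 0 0 0.8;0 -4 12 0 0 0 0.8;0 -8 12 0 0 0 0.8;0 -11 12 0 0 0 0.8;0 -11 12 0 0 0 0.8'; python3 -m handwheel '0 0 0 0 0 0 0.8;0 0 0 0 0 0 0.8'
python3 - <<'E'
from h import *
t=grab('top','top3.png'); s=grab('scene','scene3.png'); o=status.observe(); print(o['position'],o['grip_width'],'grip est',seat+vy*(-.125+.014))
A=cv2.resize(t['color'][150:250,270:390],None,fx=4,fy=4); B=cv2.resize(s['color'][130:270,240:360],None,fx=4,fy=4)
C=np.zeros((560,960,3),np.uint8); C[:400,:480]=A; C[:,480:]=B
cv2.imwrite('pics/c3.png',cv2.resize(C,(800,467),interpolation=cv2.INTER_AREA)[:,:,::-1])
E
```

```text
time_s: 5.55
position: [0.5032, 0.0253, 0.0682]
tool_rot: [[-0.18, 0.984, -0.0], [0.984, 0.18, 0.0], [0.0, -0.0, -1.0]]
ft_force: [0.5, -0.3, -0.4]
grip_width: 0.0681
gripper_force: 0.0
time_s: 6.22
position: [0.5033, -0.0892, 0.1882]
tool_rot: [[-0.176, 0.984, 0.0], [0.984, 0.176, -0.001], [-0.001, 0.0, -1.0]]
ft_force: [-0.7, -0.6, 0.3]
grip_width: 0.0685
gripper_force: 0.0
time_s: 6.38
position: [0.503, -0.0842, 0.1881]
tool_rot: [[-0.18, 0.984, -0.001], [0.984, 0.18, 0.001], [0.001, -0.0, -1.0]]
ft_force: [-0.4, 0.1, 0.6]
grip_width: 0.0685
gripper_force: 0.0
[ 0.5030798  -0.0836298   0.18823346] 0.06805290969855354 grip est [ 0.52153606 -0.07388449]
```

View pics/c3.png

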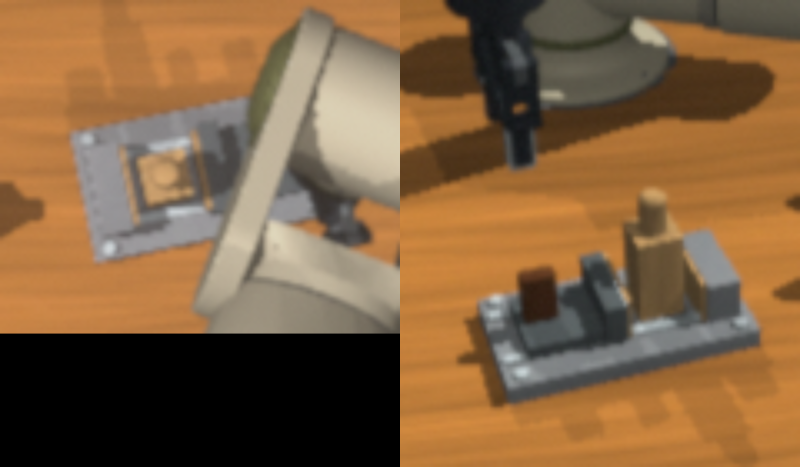

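The blank stands square between the jaws (crop left (168,172), right (653,270)). The dark grip top is at crop right (537,270), full image (281,211), which matches jaw travel of about 14 mm. I'll push the grip from behind with shut fingers.

```bash
python3 -m handwheel '2.7 -3.5 0 0 0 0 0;2.7 -3.5 0 0 0 0 0;2.7 -3.5 -3 0 0 0 0;2.7 -3.5 -7 0 0 0 0;2.7 -3.5 -10 0 0 0 0;2.7 -3.5 -13 0 0 0 0;2.7 -3.5 -14 0 0 0 0;2.7 -3.5 -14 0 0 0 0' 20; python3 -m handwheel '0 0 0 0 0 0 0;-0.1 0.5 0 0 0 0 0;-0.2 1 0 0 0 0 0;-0.27 1.5 0 0 0 0 0;-0.27 1.5 0 0 0 0 0'; python3 -m handwheel '-0.09 0.5 0 0 0 0 0;-0.18 1 0 0 0 0 0;-0.18 1 0 0 0 0 0'
```

```text
time_s: 7.15
position: [0.5293, -0.1185, 0.0464]
tool_rot: [[-0.181, 0.984, -0.004], [0.984, 0.181, 0.002], [0.003, -0.004, -1.0]]
ft_force: [-0.4, 0.3, 0.2]
grip_width: 0.0002
gripper_force: 0.0
time_s: 7.57
position: [0.5275, -0.1036, 0.0492]
tool_rot: [[-0.181, 0.984, 0.001], [0.984, 0.181, -0.0], [-0.0, 0.001, -1.0]]
ft_force: [-0.6, -0.1, 0.7]
grip_width: 0.0001
gripper_force: 0.0
time_s: 7.82
position: [0.5258, -0.0942, 0.0487]
tool_rot: [[-0.18, 0.984, 0.001], [0.984, 0.18, -0.0], [-0.001, 0.001, -1.0]]
ft_force: [-0.2, -0.1, 0.1]
grip_width: -0.0001
gripper_force: 0.0
```

```bash
python3 -m handwheel '-0.09 0.5 0 0 0 0 0;-0.09 0.5 0 0 0 0 0'|grep -E 'pos|ft'; python3 -m handwheel '-0.09 0.5 0 0 0 0 0;-0.09 0.5 0 0 0 0 0'|grep -E 'pos|ft'; python3 -m handwheel '-0.05 0.3 0 0 0 0 0;-0.05 0.3 0 0 0 0 0'|grep -E 'pos|ft'
```

```text
position: [0.5249, -0.0892, 0.0485]
ft_force: [0.8, 0.1, 1.1]
position: [0.5239, -0.0843, 0.0484]
ft_force: [-0.9, -0.7, 1.2]
position: [0.5234, -0.0816, 0.0483]
ft_force: [1.4, -0.8, 1.6]
```

```bash
python3 - <<'E'
from h import *
s=grab('scene','scene4.png')
cv2.imwrite('pics/c4.png',cv2.resize(s['color'][160:260,250:370],None,fx=6,fy=6,interpolation=cv2.INTER_CUBIC)[:,:,::-1])
o=status.observe();print(o['position'],o['ft_force'],o['joint_efforts'])
E
```

```text
[ 0.52338023 -0.08156358  0.0482922 ] [ 1.25491079 -2.11344097  1.80141232] [ 1.04856122e+00 -4.60270751e+01 -1.49027091e+01  2.32726671e-01
  3.36237950e-01  1.66367157e-02]
```

View pics/c4.png

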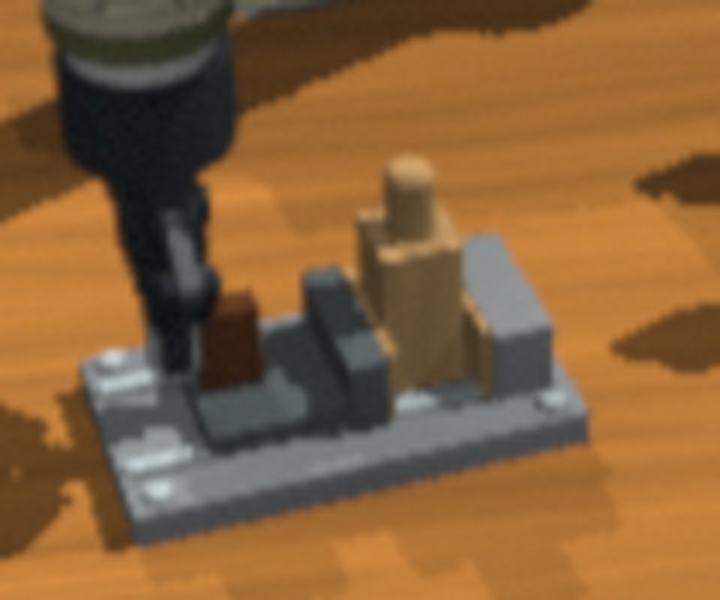

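The fingers are behind the grip (crop (170,350)). The jaw has moved up to the blank and some gap to the fixed jaw remains (crop x 465–490), so I keep pushing.

```bash
python3 -m handwheel '-0.05 0.3 0 0 0 0 0;-0.05 0.3 0 0 0 0 0'|grep -E 'pos|ft'; python3 -m handwheel '-0.04 0.2 0 0 0 0 0;-0.04 0.2 0 0 0 0 0'|grep -E 'pos|ft'; python3 -m handwheel '-0.04 0.2 0 0 0 0 0;-0.04 0.2 0 0 0 0 0'|grep -E 'pos|ft';python3 -m handwheel '-0.02 0.1 0 0 0 0 0;-0.02 0.1 0 0 0 0 0'|grep -E 'pos|ft'
```

```text
position: [0.523, -0.079, 0.0483]
ft_force: [0.8, -5.3, 0.8]
position: [0.523, -0.079, 0.0484]
ft_force: [0.6, -16.7, -1.5]
position: [0.5231, -0.079, 0.0485]
ft_force: [-1.0, -28.2, -3.3]
position: [0.5231, -0.079, 0.0485]
ft_force: [-0.2, -32.8, -4.8]
```

```bash
python3 -m handwheel '0.2 -1 0 0 0 0 0;0.5 -3 0 0 0 0 0;0.5 -3 3 0 0 0 0;0.5 -3 7 0 0 0 0;0.5 -3 11 0 0 0 0;0.5 -3 15 0 0 0 0;0.5 -3 16 0 0 0 0;0.5 -3 16 0 0 0 0' | grep -E 'pos|ft'; python3 -m handwheel '1 4 0 0 0 0 0;2 8 0 0 0 0 0.6;3 12 0 0 0 0 0.6;4 16 0 0 0 0 0.6;5.5 20 0 0 0 0 0.6;7 24 0 0 0 0 0.6;8.5 28 0 0 0 0 0.6;9.6 32 0 0 0 0 0.6'; python3 -m handwheel '0 3 0 0 0 0 0.6;0 5 0 0 0 0 0.6;0 5 0 0 0 0 0.6'
python3 - <<'E'
from h import *
t=grab('top','top5.png'); s=grab('scene','scene5.png'); o=status.observe(); print(o['position'])
A=cv2.resize(t['color'][130:250,230:390],None,fx=2.5,fy=2.5); B=cv2.resize(s['color'][140:260,280:440],None,fx=5,fy=5)
A=cv2.resize(t['color'][160:240,280:360],None,fx=6,fy=6); B=cv2.resize(s['color'][150:230,300:350],None,fx=6,fy=6)
cv2.imwrite('pics/c5.png',np.hstack([A,B])[:,:,::-1])
p=seat
for n,im in(('top',t),('scene',s)): print(n,'tip,shoulder exp',proj(im,[[*p,.134],[*p,.1]]).round(1).tolist())
E
```

```text
position: [0.5276, -0.1035, 0.2113]
ft_force: [-0.2, -0.5, -0.9]
time_s: 10.37
position: [0.6217, 0.2157, 0.206]
tool_rot: [[-0.18, 0.984, -0.004], [0.984, 0.18, -0.0], [0.001, -0.004, -1.0]]
ft_force: [1.1, -0.6, -1.3]
grip_width: 0.0516
gripper_force: 0.0
time_s: 10.62
position: [0.6205, 0.2677, 0.2054]
tool_rot: [[-0.184, 0.983, -0.005], [0.983, 0.184, 0.0], [0.001, -0.005, -1.0]]
ft_force: [-0.5, -0.7, -0.7]
grip_width: 0.0511
gripper_force: 0.0
[0.62125682 0.26391297 0.20628388]
top tip,shoulder exp [[316.1, 201.4], [315.9, 202.4]]
scene tip,shoulder exp [[318.7, 187.2], [318.9, 197.4]]
```

View pics/c5.png

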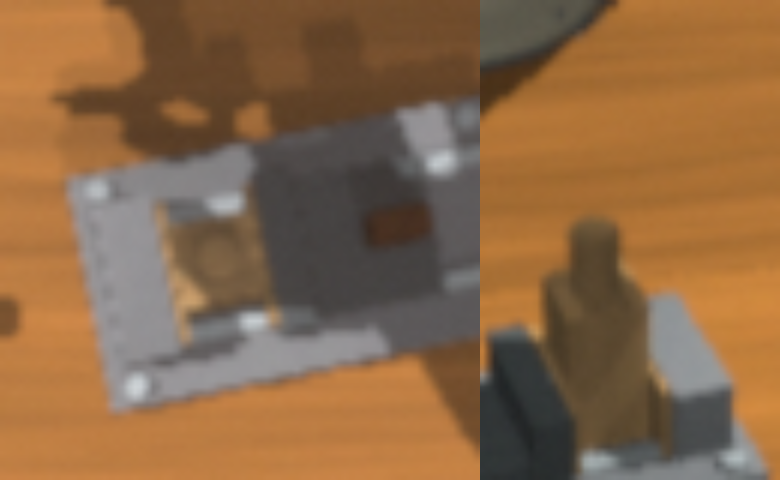

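The top crop shows the blank clamped between both faces, with its tip at full-image (316,202). The scene crop tip is at (318.8,187.6) against the predicted (318.7,187.2), so the spigot is at the seat. For the ferrule, I'll centre it along one axis, then turn 90° and grip it along the other.

```bash
python3 -m handwheel '0.3 0.5 -4 0 0 0 0.75;0.3 0.5 -8 0 0 0 0.75;0.3 0.5 -12 0 0 0 0.75;0.3 0.5 -15 0 0 0 0.75;0.3 0.5 -18 0 0 0 0.75;0.3 0.5 -19 0 0 0 0.75;0.3 0.5 -19.6 0 0 0 0.75;0.3 0.5 -19.6 0 0 0 0.75'; python3 -m handwheel '0 0 -0.4 0 0 0 0.75;0 0 -0.4 0 0 0 0.2;0 0 -0.4 0 0 0 0.2;0 0 -0.4 0 0 0 0.2;0 0 -0.4 0 0 0 0.2;0 0 -0.4 0 0 0 0.2;0 0 -0.4 0 0 0 0.2;0 0 -0.4 0 0 0 0.2' 20
```

```text
time_s: 11.38
position: [0.6251, 0.2677, 0.012]
tool_rot: [[-0.179, 0.984, -0.001], [0.984, 0.179, -0.0], [-0.0, -0.001, -1.0]]
ft_force: [0.2, -0.7, 0.5]
grip_width: 0.0642
gripper_force: 0.0
time_s: 12.05
position: [0.6256, 0.2686, 0.0097]
tool_rot: [[-0.18, 0.984, 0.002], [0.984, 0.18, 0.0], [0.0, 0.002, -1.0]]
ft_force: [-1.4, 0.1, 5.7]
grip_width: 0.0331
gripper_force: 20.0
```

```bash
python3 -m handwheel '0 0 0.1 0 0 0 0.75;0 0 0.1 0 0 0 0.75;0 0 0.1 0 0 0 0.75;0 0 0.1 0 0 0 0.75' | grep -E 'pos|ft|wid'; python3 -m handwheel '0 0 0 0 0 7 0.75;0 0 0 0 0 14 0.75;0 0 0 0 0 21 0.75;0 0 0 0 0 28 0.75;0 0 0 0 0 35 0.75;0 0 0 0 0 42 0.75;0 0 0 0 0 49 0.75;0 0 0 0 0 49 0.75' | grep -E 'pos|ft|wid'; python3 -m handwheel '0 0 0 0 0 7 0.75;0 0 0 0 0 14 0.75;0 0 0 0 0 21 0.75;0 0 0 0 0 28 0.75;0 0 0 0 0 35 0.75;0 0 0 0 0 41 0.75;0 0 0 0 0 41 0.75;0 0 0 0 0 41 0.75'; python3 -m handwheel '0 0 0 0 0 0 0.2;0 0 0 0 0 0 0.2;0 0 0 0 0 0 0.2;0 0 0 0 0 0 0.2;0 0 0 0 0 0 0.2;0 0 0 0 0 0 0.2;0 0 0 0 0 0 0.2' 40
```

```text
position: [0.6249, 0.2685, 0.0091]
ft_force: [0.6, -0.8, -0.2]
grip_width: 0.064
position: [0.625, 0.2685, 0.0091]
ft_force: [0.2, 0.6, 0.6]
grip_width: 0.0638
time_s: 13.72
position: [0.625, 0.2685, 0.0092]
tool_rot: [[-0.985, -0.174, -0.0], [-0.174, 0.985, -0.0], [0.0, -0.0, -1.0]]
ft_force: [0.7, -0.4, -0.7]
grip_width: 0.0642
gripper_force: 0.0
time_s: 14.3
position: [0.6252, 0.2685, 0.0095]
tool_rot: [[-0.984, -0.179, 0.0], [-0.179, 0.984, 0.0], [-0.0, -0.0, -1.0]]
ft_force: [-0.6, -0.1, 2.5]
grip_width: 0.0329
gripper_force: 40.1
```

```bash
python3 -m handwheel '0 0 3 0 0 0 0.2;0 0 7 0 0 0 0.2;0 0 11 0 0 0 0.2;0 0 15 0 0 0 0.2;0 0 17 0 0 0 0.2;0 0 17 0 0 0 0.2' | grep -E 'pos|ft|wid'; python3 -m handwheel '-1.8 -3.4 0 0 0 0 0.2;-3.6 -6.8 0 0 0 0 0.2;-5.4 -10.2 0 0 0 0 0.2;-7.2 -13.6 0 0 0 0 0.2;-9 -17 0 0 0 0 0.2;-10.8 -20.4 0 0 0 0 0.2;-12 -22.6 0 0 0 0 0.2;-12.3 -23.3 0 0 0 0 0.2' | grep -E 'pos|ft|wid'; python3 -m handwheel '0 0 0 0 0 0 0.2;0 0 0 0 0 0 0.2;0 0 0 0 0 0 0.2;0 0 0 0 0 0 0.2'
python3 - <<'E'
from h import *
s=grab('scene','scene6.png'); o=status.observe(); p=o['position']; print(p, seat-vx*.0004)
print('ferrule bottom exp',proj(s,[*p[:2],p[2]-.0095]),'spigot tip exp',proj(s,[*(seat-vx*.0004),.134]))
c=s['color'];hsv=cv2.cvtColor(c,cv2.COLOR_RGB2HSV)
for r in range(166,186): print(r,' '.join('%d/%d'%(hsv[r,k,1],hsv[r,k,2]) for k in range(308,331)))
for r in range(186,196,2): print(r,' '.join('%d/%d'%(hsv[r,k,1],hsv[r,k,2]) for k in range(308,331)))
E
```

```text
position: [0.6265, 0.269, 0.185]
ft_force: [0.4, 0.5, -1.6]
grip_width: 0.0323
position: [0.4997, 0.033, 0.1781]
ft_force: [0.4, 0.3, -1.5]
grip_width: 0.0327
time_s: 15.8
position: [0.5024, 0.0365, 0.1789]
tool_rot: [[-0.983, -0.181, -0.0], [-0.181, 0.983, 0.0], [0.0, 0.0, -1.0]]
ft_force: [-0.7, 0.3, -0.4]
grip_width: 0.0328
gripper_force: 40.2
[0.5023379  0.03640714 0.17897235] [0.50146334 0.03528623]
ferrule bottom exp [[318.91872355 176.23156935]] spigot tip exp [[318.67696491 187.16279224]]
166 112/50 9/28 19/27 27/48 13/81 10/76 16/63 17/77 17/88 16/93 16/95 13/95 19/94 14/93 14/89 17/88 17/107 18/72 23/44 12/87 15/84 5/51 126/77
167 118/56 19/27 18/28 15/50 15/84 16/79 17/61 16/78 15/87 19/92 16/95 16/97 18/97 18/97 13/99 19/109 15/151 18/101 10/51 12/86 15/85 10/51 123/79
168 134/57 9/27 38/27 5/49 11/89 10/80 16/65 18/87 19/96 16/97 15/102 21/111 16/114 16/126 15/154 15/156 16/161 15/101 10/51 12/88 12/85 5/52 137/80
169 128/60 10/26 51/30 19/53 14/91 12/85 19/67 18/86 19/106 15/119 17/132 16/140 16/141 15/140 13/155 15/155 17/137 18/86 16/49 12/88 9/86 33/61 153/107
170 13
[... 2982 characters left out ...]
172 177/171 166/152 140/124 125/161 123/186 124/195 124/199 124/198 125/200 128/203 151/187 172/176 177/176 177/176 173/175 177/176 177/176 176/177
190 177/183 177/183 178/182 178/182 177/182 174/180 167/153 142/108 124/103 119/120 125/135 127/143 123/145 124/146 129/144 155/163 174/174 176/177 177/176 176/174 177/173 176/171 176/171
192 178/176 181/175 174/174 175/173 177/171 175/168 170/147 148/98 128/80 120/85 120/87 123/89 120/91 124/103 124/121 149/154 171/163 175/163 176/165 176/164 176/164 175/165 179/164
194 177/166 174/167 169/169 170/169 162/165 159/172 145/160 138/105 124/82 124/82 119/86 123/87 122/92 121/103 122/125 128/170 149/182 168/178 174/176 175/178 176/177 177/177 176/178
```

```bash
python3 -m handwheel '-0.1 -0.1 0 0 0 0 0.2;-0.1 -0.1 -1 0 0 0 0.2;-0.1 -0.1 -2 0 0 0 0.2;-0.1 -0.1 -3 0 0 0 0.2;-0.1 -0.1 -3 0 0 0 0.2;-0.1 -0.1 -3 0 0 0 0.2' | grep -E 'pos|ft'; for i in 1; do :; done; python3 -m handwheel '0 0 -0.3 0 0 0 0.2;0 0 -0.5 0 0 0 0.2;0 0 -0.5 0 0 0 0.2' | grep -E 'pos|ft'; python3 -m handwheel '0 0 -0.3 0 0 0 0.2;0 0 -0.5 0 0 0 0.2;0 0 -0.5 0 0 0 0.2' | grep -E 'pos|ft'
```

```text
position: [0.501, 0.0347, 0.1492]
ft_force: [0.5, -0.5, -1.4]
position: [0.5011, 0.0345, 0.1443]
ft_force: [0.2, 0.3, -0.9]
position: [0.5009, 0.0345, 0.139]
ft_force: [0.3, 0.3, -1.4]
```

The ferrule is past the chamfer with no force, so I continue down.

```bash
python3 -m handwheel '0 0.05 -0.5 0 0 0 0.2;0 0.05 -1 0 0 0 0.2;0 0.05 -1 0 0 0 0.2' | grep -E 'pos|ft'; python3 -m handwheel '0 0 -0.5 0 0 0 0.2;0 0 -1 0 0 0 0.2;0 0 -1 0 0 0 0.2' | grep -E 'pos|ft';  python3 -m handwheel '0 0 -0.4 0 0 0 0.2;0 0 -0.7 0 0 0 0.2;0 0 -0.7 0 0 0 0.2' | grep -E 'pos|ft'
```

```text
position: [0.5005, 0.0351, 0.1282]
ft_force: [-0.2, -0.1, -1.0]
position: [0.5006, 0.035, 0.1183]
ft_force: [-0.8, 0.6, -1.4]
position: [0.5008, 0.035, 0.1117]
ft_force: [0.3, 0.5, -1.8]
```

```bash
python3 -m handwheel '0 0 -0.1 0 0 0 0.2;0 0 -0.2 0 0 0 0.2;0 0 -0.2 0 0 0 0.2' | grep -E 'pos|ft'; python3 -m handwheel '0 0 -0.1 0 0 0 0.2;0 0 -0.1 0 0 0 0.2' | grep -E 'pos|ft'
```

```text
position: [0.5011, 0.035, 0.1102]
ft_force: [-0.2, -0.3, -1.5]
position: [0.5012, 0.035, 0.1095]
ft_force: [-0.6, 0.1, 0.7]
```

```bash
python3 -m handwheel '0 0 -0.1 0 0 0 0.2;0 0 -0.1 0 0 0 0.2;0 0 -0.1 0 0 0 0.2' | grep -E 'pos|ft'; python3 -m handwheel '0 0 0.1 0 0 0 0.7;0 0 0.1 0 0 0 0.7;0 0 0.1 0 0 0 0.7;0 0 0.1 0 0 0 0.7' | grep -E 'pos|ft|wid'; python3 -m handwheel '0 0 3 0 0 0 0.7;0 0 6 0 0 0 0.7;0 0 10 0 0 0 0.7;0 -3 10 0 0 0 0.7;0 -7 10 0 0 0 0.7;0 -11 10 0 0 0 0.7;0 -15 10 0 0 0 0.7;0 -18 10 0 0 0 0.7' | grep -E 'pos|ft|wid';  python3 -m handwheel '0 0 0 0 0 0 0.7;0 0 0 0 0 0 0.7' | grep -E 'pos|ft'
python3 - <<'E'
from h import *
t=grab('top','top7.png'); s=grab('scene','scene7.png')
A=cv2.resize(t['color'][160:240,280:350],None,fx=5.5,fy=5.5); B=cv2.resize(s['color'][165:245,265:340],None,fx=5.5,fy=5.5)
cv2.imwrite('pics/c7.png',np.hstack([A,B])[:,:,::-1])
P=[[*seat,.132],[*seat,.134],[*seat,.1]]
print(proj(t,P).round(1).tolist(),proj(s,P).round(1).tolist())
E
```

```text
position: [0.5015, 0.035, 0.1095]
ft_force: [-1.3, 0.3, 9.9]
position: [0.501, 0.035, 0.1092]
ft_force: [-0.6, 0.3, -0.2]
grip_width: 0.0599
position: [0.5007, -0.1478, 0.2092]
ft_force: [0.7, 0.4, 0.7]
grip_width: 0.0601
position: [0.5008, -0.1463, 0.2089]
ft_force: [0.2, 0.4, 0.9]
[[316.1, 201.5], [316.1, 201.4], [315.9, 202.4]] [[318.7, 187.9], [318.7, 187.2], [318.9, 197.4]]
```

View pics/c7.png

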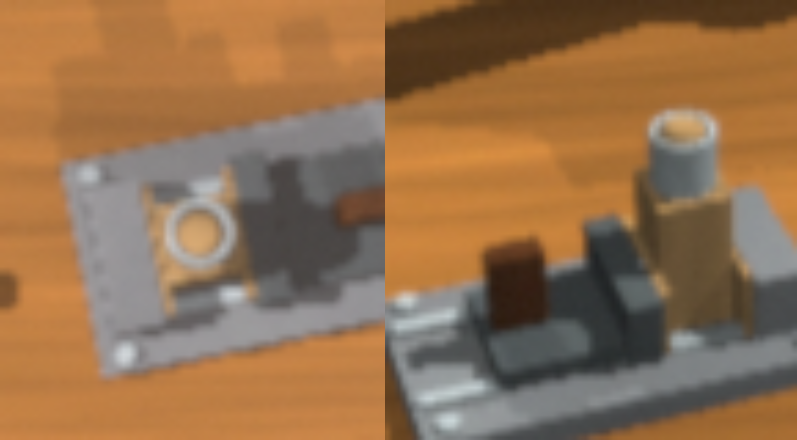

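The ferrule is seated: the spigot tip shows above its rim at crop (683,127), the tube rests on the shoulder at (680,190), and the blank is against both jaw faces. It stopped at TCP z = 0.1095, as predicted, with 10 N of push. Handing in.

```bash
python3 -c "
from rig import env
print(env.close_job())"
```

```text
the job is handed in; nothing more can be done
None
```

The job is handed in, with no verdict returned: the blank is clamped upright in the vise (jaw pushed up to about 33 N), the large ferrule is fully home on the shoulder, and I never touched the small ferrule or the tape.

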